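# Post the reorder plate of the empty bin

## Robot

A 6-joint arm with a two-finger parallel gripper is mounted at the origin on the work surface. World frame = base frame: x ahead of the robot, y to its left, z up, the work surface at z = 0. Lengths are in m, angles in rad, forces in N, time in s.
With the tool pointing down it reaches from about 0.35 to 0.775 m from the base axis. Payload 5.5 kg.
Tool frame: the origin (TCP) lies midway between the tips of the shut fingers; the grasp point (between the pads) lies grip_point_offset behind it (grip_point_offset is the distance from the TCP to the grasp point, in m); z points along the fingers, y is the direction in which the jaws open and shut (so a half turn about z gives the same grasp; the last joint's range is limited). The gripper opens to 85 mm and grips with 20 to 120 N. Pads are 22 mm wide; open, the fingers measure 114 mm over their backs; the gripper's body (76 mm by 85 mm) begins 54 mm behind the grasp point. The pads swing forward as they close: fully open they stand 13 mm farther back than shut.
Start: joints at [-1.33, 0.313, 0.046, 1.304, 0, 1.431], TCP at [0.214, -0.534, 0.231] pointing down, gripper open.
Joint ranges: [-2.76, 2.76], [-0.86, 1.69], [-1.03, 1.26], [-2.2, 2.34], [-1.47, 1.5], [-3.14, 3.14]. Speed limits (rad/s): [2.57, 2.57, 3.14, 3.14, 3.14, 3.14].

## Interface

Orientations are given as a unit quaternion [w, x, y, z].
In Python, from workcell import * gives the robot as it stands.
- The arm moves only by the tool send_rows, never from a script. Its argument "series" is one flat list of numbers, 7 for each row, row after row: the shift along the tool's x, y, z in cm, then the turn, a rotation vector about the tool's x, y, z in degrees, then the opening, from 0 (shut) to 1 (fully open). A call has 1 to 10 rows; each row is the pose to reach, as a shift and turn from the pose commanded when the call began, along the tool's axes at that moment; what a row does not reach only later rows make up. A row lasts 1/12 s, in which the tool goes at most 41.7 mm and 7.16 degrees, less where a joint would pass 70% of its speed; a pose out of reach is approached as far as the arm can. A call with a gripper value outside its range is refused whole. The fingers move at their own pace and stop on an object; "newtons" is the grip in N (left out, the last holds). Time passes only in rows, so rows that repeat a pose let the fingers close. It gives the time, the measured TCP pose, the force and the opening at its end, in the units of the state.
- get_state(): the state, without advancing time (a new reading comes with each control period).
- read_camera(name): name is "side" or "top" or "wrist"; returns the picture (420x560x3 uint8, blue, green, red); there is no depth.
- camera_info(name): a dict with "K" (3x3 intrinsics, pixels), "xyz" and "attitude" of the camera in the world. Camera axes: x right, y down, z forward; pixel columns grow to the right and rows downward; lengths in m; the calibration is good to about 2 mm. A picture is of the moment at which its call begins: read the wrist's pose just before it. camera_info takes no time and is no camera call; for the wrist camera it gives the pose at the moment of the call.
- hand_in(): hands the job in, once; it reports no verdict.
Trained networks look in the newest picture that a camera, given by its name, has taken for a name from the list of things; names that differ only in an ending like _2 or _b are one class to them, and where a whole thing is asked for, a point or a joint stands for the part that bears it (a point fixed in the world has none). Each returns a list of dicts, best first, with "p" (0 to 1); they miss things now and then, are a little off and sometimes report something else, mostly with a low value. They report only what shows in the picture. A call takes as long as a camera call. They do not tell look-alikes from the thing itself.
- silhouettes(camera, label): "pixels" (420x560 bool, what is visible of it) and "box" ([left, top, width, height] in pixels, round what is visible of it).
The state is a dict: "clock": time; "joint_pos": joint angles; "qvel": joint speeds; "tau": joint torques, N m; "tcp_pos": TCP position; "orientation": TCP orientation; "wrist_force": force on the tool from outside, world axes, zero at the start; "ft_torque": the same for the moment, N m; "finger_gap": finger opening in m.
Only numpy, scipy, OpenCV 4.12 (cv2) and the standard library are available. Lean on these libraries where they do the work, as an engineer would, in place of code of your own. Each camera call takes 0.05 s, during which the arm holds its last target. There are 200 camera calls.

## Task

In this fittings store each yellow bin has a white stock plate standing in its pocket. One bin has run empty: take its plate, and push it upright down through the slot in the top of the grey reorder box, past the stiff flap, letting go once it is well in so that it drops inside. Leave the full bin's plate and the loose steel fitting on the bench where they are.

Things in the scene. Friction and masses are not known exactly. Their poses are not given: they have to be found in the camera images.
- plate_empty: white rigid plastic plate, 120 mm tall, 60 wide, 10 thick, about 85 g, upright in the pocket at the far end of the EMPTY yellow bin (fixed, 170 x 110, rim 75 mm above the bench, on the plate's -x side). Origin at its centre, 64 mm above the bench: x through the thickness, y across the width, z up. Its top 49 mm stand free above the rim, both faces open to fingers. It lifts straight up out (1.5 mm play).
- plate_full: identical plate (120 x 60 x 10 mm, same origin and axes) standing the same way in an identical fixed yellow bin that is full of steel fittings. Leave it alone.
- order_box: fixed grey steel box, 120 (x) x 150 (y) x 160 mm tall; origin under its centre, z up. Top: central flared mouth 56 (x) x 114 (y), narrowing to a slot 28 (x) x 86 (y) at z = 145 mm; the plate's width goes along y. Below it (z = 139) a hinged flap, stiff (2 to 5 N, more than the plate's weight), stays where pushed: with its lower edge 50 mm or more below the slot the plate drops in when released.
- fitting: loose round steel pipe adapter standing upright on the bench beyond the bins, 42 mm in diameter at its collar, 60 mm tall, 0.3 kg. Origin at the centre of its underside, z up. Leave it alone.
Mind the look-alikes: they are no part of the job. What is shaped like the plate_empty but purple is not meant.

How it is judged:
By the outcome, as a careful person would: the job done as asked, in the order asked, and still so for the second after the job is handed in, with the robot touching nothing.
It also fails if it takes over 40 s, if anything falls off the work surface, if the arm or the gripper's body presses on something with over 40 N, if the wrist force passes 120 N, or if a joint passes its speed limit or range.

## Working session

There is one attempt and no reset: what is moved stays moved. The work goes in short steps, Python scripts to look and compute and a tool call to move; the robot and the scene stay as the last step left them, time stands still between calls to the robot, and variables do not carry over. Pictures are saved under pics/ and viewed, about 8 in all and at most 12, crops included, and the job is handed in when it is done.

Besides the shell and the picture viewer there is one more tool, called after "Call:" by a JSON object that holds its "method" and its "body". send_rows: Moves the arm, as the interface text tells. Its arguments: {"type":"object","properties":{"series":{"type":"array"},"newtons":{"type":"number"}},"required":["series"]}

```bash
mkdir -p pics; python3 - <<'E'
from workcell import *
import cv2,numpy as np
s=get_state();print(s['clock'],s['tcp_pos'],s['orientation'],s['finger_gap'])
a=[]
for c in("top","side"):
    im=read_camera(c);a.append(im);cv2.imwrite(f"pics/{c}0.png",im);i=camera_info(c);print(c,i)
    for n in("plate_empty","order_box","fitting"):
        for r in silhouettes(c,n): 
            if r['p']>.2: print(n,round(r['p'],2),r['box'])
try: print(grip_point_offset)
except Exception as e: print(e)
E
```

```text
0.0 [ 0.21356525 -0.53332153  0.23039323] [-9.19834301e-04  9.81932519e-01  1.89229172e-01 -4.53702119e-05] 0.08545212591833042
top {'K': array([[434.24583807,   0.        , 275.28538553],
       [  0.        , 434.24583807, 216.63029828],
       [  0.        ,   0.        ,   1.        ]]), 'xyz': array([0.40304011, 0.06742768, 0.96954689]), 'attitude': array([ 0.07580052, -0.65353394,  0.74798873, -0.08752442])}
plate_empty 0.75 [135.2, 249.6, 34.9, 18.4]
plate_empty 0.67 [78.7, 236.9, 40.2, 34.1]
order_box 0.62 [386.9, 204.9, 109.7, 71.0]
fitting 0.78 [266.3, 155.5, 14.7, 21.2]
side {'K': array([[483.58358926,   0.        , 276.51829784],
       [  0.        , 483.58358926, 212.40407846],
       [  0.        ,   0.        ,   1.        ]]), 'xyz': array([0.2714165 , 0.90881108, 0.87794238]), 'attitude': array([ 0.0825132 , -0.1577299 ,  0.89301636, -0.41332146])}
plate_empty 0.89 [249.5, 273.3, 10.4, 43.8]
plate_empty 0.7 [208.4, 313.6, 27.8, 57.3]
order_box 0.79 [319.0, 115.3, 58.6, 77.8]
fitting 0.61 [226.0, 206.1, 16.2, 21.0]
0.0187
```

View pics/top0.png

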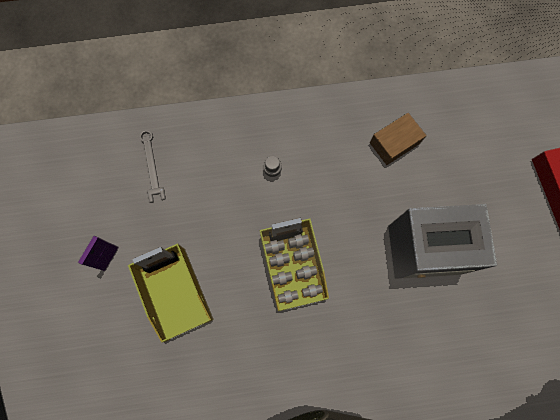

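View pics/side0.png

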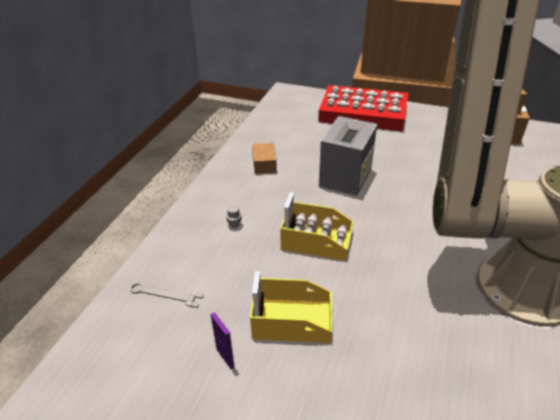

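The top view has two white plates: one at (155,257) in the bin with the bare yellow floor, and one at (287,228) in the bin full of fittings. There is also a purple one at (98,253). The first is the one meant. The box slot is at (450,238). Next I'll confirm with an enlarged crop and measure.

```bash
cat > h.py <<'E'
import numpy as np,cv2
from scipy.spatial.transform import Rotation as R
def rot(q): return R.from_quat(np.roll(q,-1))
def px2w(i,uv,z):
    d=rot(i['attitude']).apply(np.c_[(np.atleast_2d(uv)-i['K'][:2,2])/i['K'][0,0],np.ones(len(np.atleast_2d(uv)))])
    return i['xyz']+d*((z-i['xyz'][2])/d[:,2:])
def w2px(i,p):
    c=rot(i['attitude']).inv().apply(np.atleast_2d(p)-i['xyz']); return c[:,:2]/c[:,2:]*i['K'][0,0]+i['K'][:2,2]
E
python3 - <<'E'
from workcell import *
from h import *
im=cv2.imread("pics/top0.png");i=camera_info("top")
a=cv2.resize(im[232:292,120:200],None,fx=5,fy=5,interpolation=cv2.INTER_CUBIC)
b=cv2.resize(im[195:285,380:500],None,fx=400/120,fy=400/120,interpolation=cv2.INTER_CUBIC)
cv2.imwrite("pics/crop.png",np.hstack([a,b]))
print("box-rough",px2w(i,[[450,238]],.145),"plate",px2w(i,[[155,257]],.124))
# bright white mask for plate top face
hsv=cv2.cvtColor(im,cv2.COLOR_BGR2HSV)
for n,(x,y,w,h),z in(("plate",(125,240,60,30),.124),("dark slot",(410,215,70,45),.145)):
    s=hsv[y:y+h,x:x+w]
    m=((s[...,2]>140)&(s[...,1]<50)) if n=="plate" else s[...,2]<60
    k,l,st,_=cv2.connectedComponentsWithStats(m.astype(np.uint8)); j=1+np.argmax(st[1:,4])
    v,u=np.nonzero(l==j); P=px2w(i,np.c_[u+x,v+y],z)[:,:2]
    r=cv2.minAreaRect((P*1000).astype(np.float32)); print(n,st[j],r,cv2.boxPoints(r).round(1).tolist())
E
```

```text
box-rough [[ 0.50886646 -0.28793955  0.145     ]] plate [[0.55206596 0.28395425 0.124     ]]
plate [  8   7  29  16 135] ((558.7687377929688, 299.3008117675781), (9.051614761352539, 58.26222610473633), 16.5476131439209) [[546.0999755859375, 325.8999938964844], [562.7000122070312, 270.1000061035156], [571.4000244140625, 272.70001220703125], [554.7999877929688, 328.5]]
dark slot [ 17  15  46  16 623] ((510.25238037109375, -286.2997741699219), (85.70053100585938, 27.821083068847656), 85.70702362060547) [[493.20001220703125, -328.0], [520.9000244140625, -330.1000061035156], [527.2999877929688, -244.60000610351562], [499.6000061035156, -242.5]]
```

View pics/crop.png

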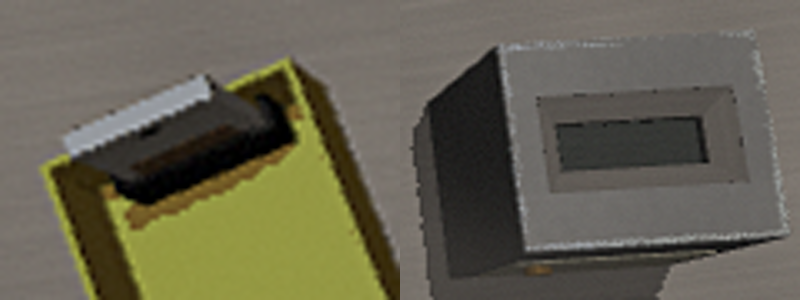

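Crop confirms it: bare-floored bin with a white plate. The fitted sizes are plate top 9x58 mm at (0.559, 0.299), yaw 16.5°, and slot 86x28 mm at (0.510, -0.286), yaw -4.3°. Both agree with the given sizes.

```bash
cat > go.py <<'E'
import sys
from workcell import *
from h import *
x,y,z,th=map(float,sys.argv[1:5])   # th: world angle of tool x, tool pointing down
s=get_state(); q=rot(s['orientation'])
t=np.radians(th/2); T=R.from_quat([np.cos(t),np.sin(t),0,0])
print(s['clock'],s['tcp_pos'].round(4),s['wrist_force'].round(1),'gap',round(s['finger_gap'],4))
print('shift cm',(q.inv().apply(np.array([x,y,z])-s['tcp_pos'])*100).round(2),'turn',(q.inv()*T).as_rotvec(degrees=True).round(2))
E
python3 go.py .559 .299 .24 106.5
```

```text
0.4 [ 0.2137 -0.5338  0.2312] [0.1 0.9 0.3] gap 0.0854
shift cm [ 63.01 -64.48  -0.87] turn [-1.000e-02 -1.000e-02 -8.468e+01]
```

Call:
{"method": "send_rows", "body": {"series": [63, -64.5, -1, 0, 0, -84.7, 1, 63, -64.5, -1, 0, 0, -84.7, 1, 63, -64.5, -1, 0, 0, -84.7, 1, 63, -64.5, -1, 0, 0, -84.7, 1, 63, -64.5, -1, 0, 0, -84.7, 1, 63, -64.5, -1, 0, 0, -84.7, 1, 63, -64.5, -1, 0, 0, -84.7, 1, 63, -64.5, -1, 0, 0, -84.7, 1, 63, -64.5, -1, 0, 0, -84.7, 1, 63, -64.5, -1, 0, 0, -84.7, 1], "newtons": 40}}

```text
clock: 1.23
tcp_pos: [0.3735, -0.1471, 0.2363]
orientation: [0.001, 0.684, 0.73, 0.0]
wrist_force: [0.6, -0.8, -0.4]
finger_gap: 0.0857
```

```bash
python3 go.py .559 .299 .24 106.5
```

```text
1.2333 [ 0.3735 -0.1471  0.2363] [ 0.6 -0.8 -0.4] gap 0.0857
shift cm [43.3  21.43 -0.38] turn [  0.05   0.05 -12.74]
```

Call:
{"method": "send_rows", "body": {"series": [43, 21.5, -0.4, 0, 0, -12.7, 1, 43, 21.5, -0.4, 0, 0, -12.7, 1, 43, 21.5, -0.4, 0, 0, -12.7, 1, 43, 21.5, -0.4, 0, 0, -12.7, 1, 43, 21.5, -0.4, 0, 0, -12.7, 1, 43, 21.5, -0.4, 0, 0, -12.7, 1, 43, 21.5, -0.4, 0, 0, -12.7, 1, 43, 21.5, -0.4, 0, 0, -12.7, 1, 43, 21.5, -0.4, 0, 0, -12.7, 1, 43, 21.5, -0.4, 0, 0, -12.7, 1]}}

```text
clock: 2.07
tcp_pos: [0.5372, 0.2365, 0.2395]
orientation: [0.0, 0.601, 0.799, 0.0]
wrist_force: [0.8, -0.2, 0.8]
finger_gap: 0.0856
```

```bash
python3 go.py .559 .299 .24 106.5
```

```text
2.0667 [0.5372 0.2365 0.2395] [ 0.8 -0.2  0.8] gap 0.0856
shift cm [ 5.4   3.83 -0.05] turn [ 0.03  0.01 -0.34]
```

Call:
{"method": "send_rows", "body": {"series": [5, 3.5, 0, 0, 0, -0.3, 1, 5, 3.5, 0, 0, 0, -0.3, 1, 5, 3.5, 0, 0, 0, -0.3, 1, 5, 3.5, 0, 0, 0, -0.3, 1, 5, 3.5, 0, 0, 0, -0.3, 1]}}

```text
clock: 2.48
tcp_pos: [0.5562, 0.2914, 0.2391]
orientation: [-0.0, 0.599, 0.801, -0.001]
wrist_force: [0.2, 0.1, 0.0]
finger_gap: 0.0853
```

```bash
python3 go.py .559 .299 .24 106.5; python3 - <<'E'
from workcell import *
from h import *
i=camera_info("wrist");im=read_camera("wrist");cv2.imwrite("pics/w1.png",im);print(i)
print(w2px(i,[[.559,.299,.124]]))
print([(round(r['p'],2),r['box']) for r in silhouettes("wrist","plate_empty")])
E
```

```text
2.4833 [0.5562 0.2914 0.2391] [0.2 0.1 0. ] gap 0.0853
shift cm [ 0.65  0.49 -0.09] turn [-0.06  0.03 -0.07]
{'K': array([[334.19115916,   0.        , 279.79128382],
       [  0.        , 334.19115916, 208.55994435],
       [  0.        ,   0.        ,   1.        ]]), 'xyz': array([0.53415696, 0.365616  , 0.38217261]), 'attitude': array([0.15235811, 0.97795029, 0.14124712, 0.02120111])}
[[286.53927581 194.92651709]]
[(0.94, [319.6, 15.0, 80.9, 79.5]), (0.78, [280.6, 147.5, 14.3, 85.2])]
```

View pics/w1.png

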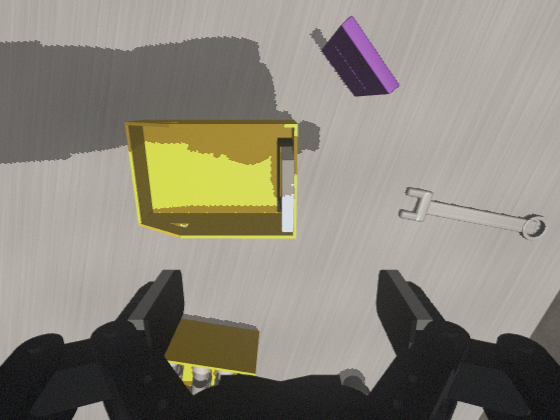

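Wrist view: the plate's top edge spans u 282-294, v 160-232, with its centre near (288,196). The top camera's estimate projects to (286.5,195), so they agree within about 1 mm. Now aligning and descending.

Call:
{"method": "send_rows", "body": {"series": [0.7, 0.5, 0, 0, 0, 0, 1, 0.7, 0.5, 0, 0, 0, 0, 1, 0.7, 0.5, 4, 0, 0, 0, 1, 0.7, 0.5, 7, 0, 0, 0, 1, 0.7, 0.5, 10, 0, 0, 0, 1, 0.7, 0.5, 12.5, 0, 0, 0, 1, 0.7, 0.5, 14.5, 0, 0, 0, 1, 0.7, 0.5, 15.3, 0, 0, 0, 1, 0.7, 0.5, 15.3, 0, 0, 0, 1, 0.7, 0.5, 15.3, 0, 0, 0, 1]}}

```text
clock: 3.42
tcp_pos: [0.5597, 0.3, 0.0869]
orientation: [0.0, 0.599, 0.801, 0.0]
wrist_force: [0.8, 0.2, 0.0]
finger_gap: 0.085
```

```bash
python3 go.py .559 .299 .085 106.5
```

```text
3.4167 [0.5597 0.3    0.0869] [0.8 0.2 0. ] gap 0.085
shift cm [-0.07 -0.1   0.19] turn [ 0.02  0.   -0.08]
```

Call:
{"method": "send_rows", "body": {"series": [0, 0, 0, 0, 0, 0, 0, 0, 0, 0, 0, 0, 0, 0, 0, 0, 0, 0, 0, 0, 0, 0, 0, 0, 0, 0, 0, 0, 0, 0, 0, 0, 0, 0, 0, 0, 0, 0, 0, 0, 0, 0, 0, 0, 0, 0, 0, 0, 0, 0, 0, 0, 0, 0, 0, 0, 0, 0, 0, 0, 0, 0, 0, 0, 0, 0, 0, 0, 0, 0], "newtons": 45}}

```text
clock: 4.25
tcp_pos: [0.5597, 0.3002, 0.0867]
orientation: [0.0, 0.599, 0.801, 0.0]
wrist_force: [0.8, -0.1, 4.3]
finger_gap: 0.0097
```

```bash
python3 go.py .559 .299 .085 106.5
```

```text
4.25 [0.5597 0.3002 0.0867] [ 0.8 -0.1  4.3] gap 0.0097
shift cm [-0.1  -0.1   0.17] turn [ 0.04 -0.   -0.06]
```

Plate gripped (gap 9.7 mm). Lifting straight up.

Call:
{"method": "send_rows", "body": {"series": [0, 0, -1, 0, 0, 0, 0, 0, 0, -3, 0, 0, 0, 0, 0, 0, -6, 0, 0, 0, 0, 0, 0, -9, 0, 0, 0, 0, 0, 0, -12, 0, 0, 0, 0, 0, 0, -15, 0, 0, 0, 0, 0, 0, -18, 0, 0, 0, 0, 0, 0, -20, 0, 0, 0, 0, 0, 0, -21.5, 0, 0, 0, 0, 0, 0, -21.5, 0, 0, 0, 0]}}

```text
clock: 5.08
tcp_pos: [0.5603, 0.3005, 0.3056]
orientation: [0.002, 0.599, 0.801, 0.002]
wrist_force: [0.7, 0.9, -0.8]
finger_gap: 0.0096
```

```bash
python3 go.py .510 -.286 .30 85.7
```

```text
5.0833 [0.5603 0.3005 0.3056] [ 0.7  0.9 -0.8] gap 0.0096
shift cm [-54.83 -21.42   0.41] turn [ 0.32 -0.08 20.74]
```

Call:
{"method": "send_rows", "body": {"series": [-54.8, -21.4, 0, 0, 0, 20.7, 0, -54.8, -21.4, 0, 0, 0, 20.7, 0, -54.8, -21.4, 0, 0, 0, 20.7, 0, -54.8, -21.4, 0, 0, 0, 20.7, 0, -54.8, -21.4, 0, 0, 0, 20.7, 0, -54.8, -21.4, 0, 0, 0, 20.7, 0, -54.8, -21.4, 0, 0, 0, 20.7, 0, -54.8, -21.4, 0, 0, 0, 20.7, 0, -54.8, -21.4, 0, 0, 0, 20.7, 0, -54.8, -21.4, 0, 0, 0, 20.7, 0]}}

```text
clock: 5.92
tcp_pos: [0.5225, -0.1166, 0.3002]
orientation: [-0.001, 0.733, 0.68, -0.0]
wrist_force: [-0.1, 0.3, -0.8]
finger_gap: 0.0096
```

```bash
python3 go.py .510 -.286 .30 85.7
```

```text
5.9167 [ 0.5225 -0.1166  0.3002] [-0.1  0.3 -0.8] gap 0.0096
shift cm [-1.698e+01  1.000e-02  1.000e-02] turn [-0.11 -0.03  0.04]
```

Call:
{"method": "send_rows", "body": {"series": [-4, 0, 0, 0, 0, 0, 0, -8, 0, 0, 0, 0, 0, 0, -12, 0, 0, 0, 0, 0, 0, -14.5, 0, 0, 0, 0, 0, 0, -16, 0, 0, 0, 0, 0, 0, -16, 0, 0, 0, 0, 0, 0, -16, 0, 0, 0, 0, 0, 0, -16, 0, 0, 0, 0, 0, 0, -16, 0, 0, 0, 0, 0, 0]}}

```text
clock: 6.67
tcp_pos: [0.5121, -0.2729, 0.3014]
orientation: [-0.0, 0.732, 0.681, 0.0]
wrist_force: [-0.6, 0.4, -1.6]
finger_gap: 0.0096
```

```bash
python3 go.py .510 -.286 .26 85.7; python3 - <<'E'
from workcell import *
from h import *
i=camera_info("wrist");im=read_camera("wrist");s=read_camera("side")
for r in silhouettes("wrist","plate_empty"): print(round(r['p'],2),r['box'])
print(w2px(i,[[.510,-.286,.145]]))
s=cv2.resize(s[60:220,280:400],(315,420),interpolation=cv2.INTER_CUBIC)
cv2.imwrite("pics/w2.png",cv2.resize(np.hstack([im,s]),(800,384)))
E
```

```text
6.6667 [ 0.5121 -0.2729  0.3014] [-0.6  0.4 -1.6] gap 0.0096
shift cm [-1.32 -0.11  4.14] turn [-0.02 -0.03  0.15]
0.89 [267.4, 177.4, 28.9, 204.7]
[[278.90816844 203.57392372]]
```

View pics/w2.png

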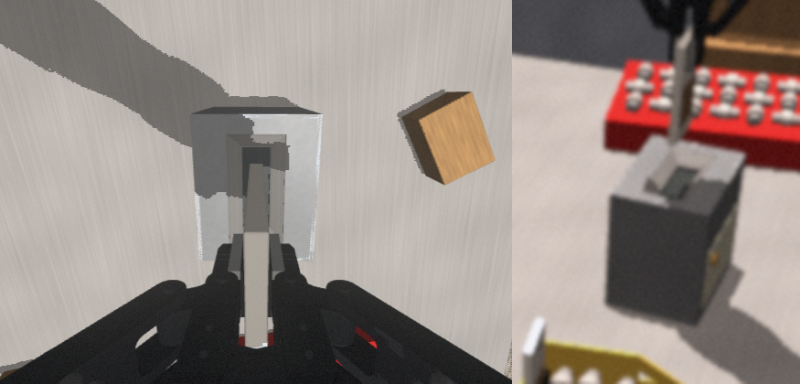

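The plate hangs upright in the jaws, with the slot straight below it and just ahead. 13 mm sideways remains. Now aligning and descending.

Call:
{"method": "send_rows", "body": {"series": [-1.3, -0.1, 0, 0, 0, 0, 0, -1.3, -0.1, 0, 0, 0, 0, 0, -1.3, -0.1, 1.5, 0, 0, 0, 0, -1.3, -0.1, 3, 0, 0, 0, 0, -1.3, -0.1, 4.5, 0, 0, 0, 0, -1.3, -0.1, 5.5, 0, 0, 0, 0, -1.3, -0.1, 5.5, 0, 0, 0, 0, -1.3, -0.1, 5.5, 0, 0, 0, 0], "newtons": 60}}

```text
clock: 7.48
tcp_pos: [0.5097, -0.2874, 0.2461]
orientation: [-0.001, 0.733, 0.68, -0.0]
wrist_force: [-0.5, -0.5, -0.5]
finger_gap: 0.0094
```

```bash
python3 go.py .510 -.286 .163 85.7
```

```text
7.4833 [ 0.5097 -0.2874  0.2461] [-0.5 -0.5 -0.5] gap 0.0094
shift cm [0.14 0.03 8.31] turn [-0.06 -0.03  0.03]
```

Call:
{"method": "send_rows", "body": {"series": [0.1, 0, 1, 0, 0, 0, 0, 0.1, 0, 2, 0, 0, 0, 0, 0.1, 0, 3, 0, 0, 0, 0, 0.1, 0, 4, 0, 0, 0, 0, 0.1, 0, 5, 0, 0, 0, 0, 0.1, 0, 6, 0, 0, 0, 0, 0.1, 0, 7, 0, 0, 0, 0, 0.1, 0, 8, 0, 0, 0, 0, 0.1, 0, 8.3, 0, 0, 0, 0, 0.1, 0, 8.3, 0, 0, 0, 0]}}

```text
clock: 8.32
tcp_pos: [0.5093, -0.2859, 0.1617]
orientation: [-0.001, 0.733, 0.68, -0.0]
wrist_force: [0.8, 0.0, -1.1]
finger_gap: 0.0088
```

```bash
python3 go.py .510 -.286 .163 85.7; python3 - <<'E'
from workcell import *
from h import *
im=read_camera("wrist");s=read_camera("side")
s=cv2.resize(s[60:220,280:400],(315,420),interpolation=cv2.INTER_CUBIC)
cv2.imwrite("pics/w3.png",cv2.resize(np.hstack([im,s]),(800,384)))
E
```

```text
8.3167 [ 0.5093 -0.2859  0.1617] [ 0.8  0.  -1.1] gap 0.0088
shift cm [-0.    0.07 -0.13] turn [-0.14 -0.08  0.04]
```

View pics/w3.png

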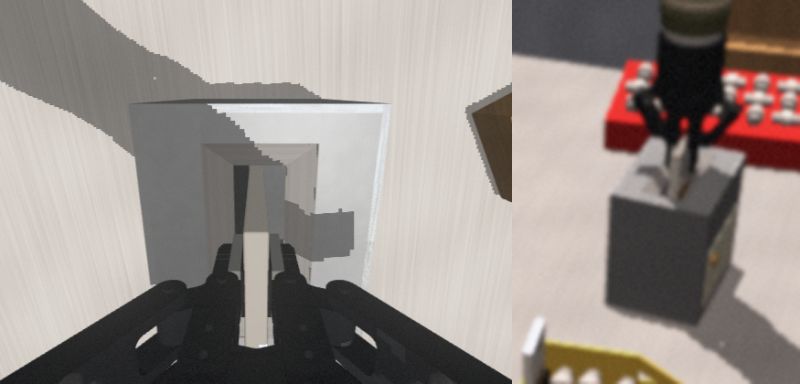

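The plate is through the slot, with its top at row 232 in both views, so it hasn't slipped. Its bottom edge is at about z = 0.079, 66 mm below the slot. Releasing, then rising.

Call:
{"method": "send_rows", "body": {"series": [0, 0, 0, 0, 0, 0, 1, 0, 0, 0, 0, 0, 0, 1, 0, 0, 0, 0, 0, 0, 1, 0, 0, 0, 0, 0, 0, 1, 0, 0, 0, 0, 0, 0, 1, 0, 0, 0, 0, 0, 0, 1, 0, 0, -2, 0, 0, 0, 1, 0, 0, -5, 0, 0, 0, 1, 0, 0, -8, 0, 0, 0, 1, 0, 0, -8, 0, 0, 0, 1]}}

```text
clock: 9.25
tcp_pos: [0.5122, -0.2881, 0.2498]
orientation: [0.005, 0.733, 0.68, 0.001]
wrist_force: [1.2, -0.7, 0.4]
finger_gap: 0.0856
```

```bash
python3 go.py .510 -.286 .30 85.7; python3 - <<'E'
from workcell import *
from h import *
im=read_camera("wrist");s=read_camera("side")
s=cv2.resize(s[60:260,250:400],(315,420),interpolation=cv2.INTER_CUBIC)
cv2.imwrite("pics/w4.png",cv2.resize(np.hstack([im,s]),(800,384)))
t=read_camera("top")
for n in("plate_empty","fitting"): print(n,[(round(r['p'],2),r['box']) for r in silhouettes("top",n)])
E
```

```text
9.25 [ 0.5122 -0.2881  0.2498] [ 1.2 -0.7  0.4] gap 0.0856
shift cm [ 0.16 -0.19 -5.03] turn [0.46 0.3  0.04]
plate_empty [(0.93, [80.3, 238.2, 38.4, 32.5]), (0.56, [430.1, 237.6, 32.4, 7.7])]
fitting [(0.51, [263.7, 157.3, 17.2, 16.8])]
```

View pics/w4.png

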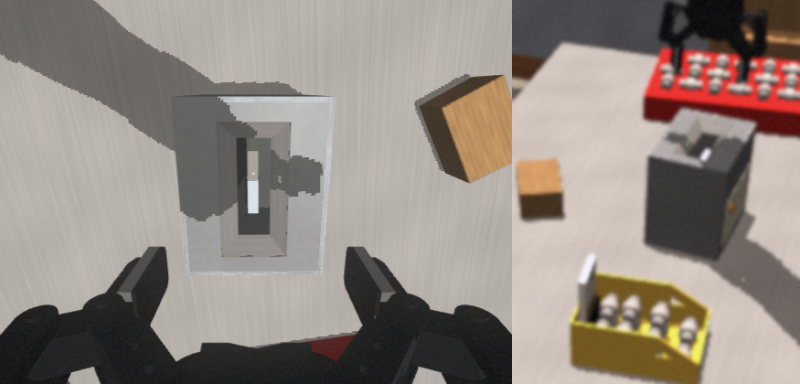

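The plate dropped. Its apparent 60 mm edge puts its top at about z = 0.12, below the slot at 0.145, as expected for a plate standing on the box floor. Raising the arm clear and doing a final check.

Call:
{"method": "send_rows", "body": {"series": [0, 0, -3, 0, 0, 0, 1, 0, 0, -5, 0, 0, 0, 1, 0, 0, -5, 0, 0, 0, 1, 0, 0, -5, 0, 0, 0, 1, 0, 0, -5, 0, 0, 0, 1, 0, 0, -5, 0, 0, 0, 1]}}

```text
clock: 10.0
tcp_pos: [0.5095, -0.286, 0.2915]
orientation: [-0.001, 0.733, 0.68, -0.0]
wrist_force: [0.1, 0.4, 0.9]
finger_gap: 0.0852
```

```bash
python3 - <<'E'
from workcell import *
from h import *
a=cv2.imread("pics/side0.png");s=read_camera("side")
for n,(x,y,w,h) in dict(full=(275,190,80,70),fitting=(220,200,30,35)).items():
    print(n,np.abs(a[y:y+h,x:x+w].astype(int)-s[y:y+h,x:x+w]).mean().round(2))
i=camera_info("wrist");im=read_camera("wrist")
for r in silhouettes("wrist","plate_empty"):
    l,t,w,h=r['box'];print(round(r['p'],2),r['box'])
    if h>20:
        for z in(.124,.145,.199): print(z,'length mm',np.round(1000*np.linalg.norm(np.diff(px2w(i,[[l+w/2,t],[l+w/2,t+h]],z),axis=0)),1))
print(get_state()['tcp_pos'],get_state()['wrist_force'],get_state()['clock']); hand_in()
E
```

```text
full 2.26
fitting 2.31
0.7 [272.4, 144.9, 13.5, 76.8]
0.124 length mm 75.1
0.145 length mm 70.0
0.199 length mm 57.0
[ 0.50966319 -0.28618195  0.292189  ] [-0.98807807 -0.78104072  0.19930525] 10.15
the job is handed in; nothing more can be done
```

I took the white plate from the empty bin, pushed it upright down through the reorder box slot until its lower edge was about 66 mm below the slot, and let go. The job took 10.2 s of robot time and is handed in, with the gripper open and clear above the box.

- **Plate in the box:** the wrist and side pictures taken after release show it dropped inside, with nothing sticking out of the slot. By eye its top is at about z = 0.12, below the slot at 0.145.
- **Check that disagreed:** the last network outline of the plate measured 75 mm at z = 0.124, where 60 mm was expected. At the undropped height of 0.199 it would measure 57 mm. I think the outline includes some of the plate's visible face, because the pictures show nothing above the box, but I did not settle this before handing in.
- **Full bin and fitting:** the side-camera view of both is unchanged from the start, with a mean difference of about 2 grey levels. The arm went nowhere near the purple look-alike.
- **Forces:** the wrist force readings at the end of each move stayed under about 5 N.

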